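# Open the ratchet coin vice

## Task

Open the coin vice fully, ready for a larger medal: with a fingertip press down the ratchet release plate on top of its sliding jaw and, keeping it pressed so that the ratchet is never forced, push the jaw back along its bar until it is fully home against the end stop. Then take the hand away so that the release springs up and the ratchet catches. Leave the crown coin lying on its bed and everything else on the desk where it is.

Things in the scene. Friction and masses are not known exactly. Their poses are not given: they have to be found in the camera images.
- vice: Coin vice fixed to the desk: grey base plate 110 (x) by 310 mm (y), 10 thick, a steel bar along y at x = 0. Origin on the desk, z up. Along y: fixed jaw -155 to -135 mm (50 high), dark wooden coin bed to -85 (70 wide, top z 40), sliding jaw, end stop block 119 to 137 (60 wide, 44 high). The jaw opens towards +y. Its y axis is within 40 degrees of the robot's y.
- jaw (a joint): Slide of the jaw along the bar, m: 0 = nearest the coin bed, 0.110 = fully open, its back at the end stop; grows towards the vice's +y. Starts at 0.005 to 0.04. With the release up a saw-tooth ratchet (pitch 7 mm, up to 7 mm play) blocks it towards +y and lets it click towards -y; with the release down it slides with about 2 N drag. It stays where it is left.
- jaw_face (a point): Sliding aluminium jaw: middle of the top edge of its front face (facing the coin), 50 mm above the desk, at vice x = 0, y = -75 mm + jaw value. Axes as the vice's. The jaw is 90 mm wide; from this face towards +y: jaw plate 0 to 14 mm (top z 50), release plate 16 to 52, heel from 54 to 84.
- heel (a point): Heel of the sliding jaw, to be pushed: an upright wall behind the release plate, 90 mm wide, with a sloping back. This point is the middle of the top edge of its flat front face, 84 mm above the desk, 54 mm from jaw_face towards +y. A fingertip resting on the release plate and moved towards +y bears on this face and pushes the jaw. Axes as the vice's.
- release (a joint): Downward travel of the release plate, m: 0 = up, 0.009 = pressed to its stop. Spring: 2.5 N at the top, 5.6 N at the stop. The ratchet is free from 0.0045 on; press to 0.006 or more and keep it there while pushing. Let go, it springs up; between two teeth it may rest up to 0.004 down; with the jaw fully home it comes up to 0.
- release_top (a point): Centre of the top of the release plate, dark steel, 42 mm (x) by 36 mm (y), with five ridges 0.5 mm high, on the sliding jaw in front of the heel. 62 mm above the desk when up; moves straight down as it is pressed. 34 mm from jaw_face towards +y, 20 mm before the heel's face. Nothing stands above it. Axes as the vice's.
- crown: Silver crown coin in a round capsule, 44 mm across, 6 mm thick, lying loose on the wooden coin bed between the jaws. Origin: centre of its underside. Must stay there.
- magnifier: Amber glass lens in a steel ring, 72 mm across, 25 mm high, loose beside the vice on its +x side. Origin: centre of its underside. Not to be disturbed.
- caliper: Brass caliper, 170 mm long along its y, 10 mm high at most, lying loose beside the vice on its -x side; its two legs reach 45 mm to its -x. Origin: underside of the middle of its beam. Not to be disturbed.
- canister: Screw-top aluminium canister, 72 mm across, 98 mm tall, loose to the right of the vice. Origin: centre of its underside. Not to be disturbed.
- token_tin: Open round tin of bronze tokens, 84 mm across, 30 mm tall, loose, to the right and farther off. Origin: centre of its underside. Not to be disturbed.
- medal_case: Dark wooden case with a bronze medal, 100 mm by 100 mm by 30 mm, loose, to the left. Origin: centre of its underside. Not to be disturbed.
- turntable_rim (a point): Point on the upper rim of the wooden turntable display stand (disc 170 mm across, top at 34 mm, ledge and back rest to about 92 mm), to the left, farther off; 80 mm from its axis. The disc turns freely. Not to be disturbed.
Mind the look-alikes: they are no part of the job. Of the things shaped like the crown, the silver one is meant.

How it is judged:
On the way, in this order (a step that is already met when the one before it is completed fails the run):
1. the release is pressed down with the jaw not yet open (value of joint release above 0.0055 m and value of joint jaw below 0.09 m), for 0.1 s.
2. the jaw is pushed home with the release still down (value of joint jaw above 0.107 m and value of joint release above 0.003 m), for 0.05 s.
At the end, for the whole second after the job is handed in: The sliding jaw stands within 3 mm of fully open (joint above 0.107), the release has sprung up (less than 2.5 mm down), the crown lies at rest on its bed, and nothing else was moved by more than 20 mm (the crown by 12 mm) (value of joint jaw above 0.107 m and value of joint release below 0.0025 m and linear speed of crown below 0.01 m/s and z of crown in the frame of vice between 0.037 and 0.044 m); the robot touches nothing.
It fails at once if the crown coin is moved more than 12 mm, or lifted 6 mm (distance of crown from where it was at the start of the episode above 0.012 m or z of crown in the frame of vice above 0.046 m).
It fails at once if the magnifier, caliper, canister, token tin or medal case is moved more than 20 mm, or lifted 10 mm (distance of any of magnifier, caliper, canister, token_tin, medal_case from where it was at the start of the episode above 0.02 m or height (world z) of any of magnifier, caliper, canister, token_tin, medal_case above 0.01 m).
It fails at once if the turntable is turned by more than 20 mm at its rim (distance of turntable_rim from where it was at the start of the episode above 0.02 m).
It fails at once if the jaw is forced back over the ratchet with its release up (value of joint release below 0.002 m and velocity of joint jaw above 0.03 m/s and distance of jaw_face from where it was at the start of the episode above 0.01 m).
It also fails if it takes over 38 s, if anything falls off the work surface, if the arm or the gripper's body presses on something with over 40 N, if the wrist force passes 120 N, or if a joint passes its speed limit or range.

## Robot

A 6-joint arm with a two-finger parallel gripper is mounted at the origin on the work surface. World frame = base frame: x ahead of the robot, y to its left, z up, the work surface at z = 0. Lengths are in m, angles in rad, forces in N, time in s.
With the tool pointing down it reaches from about 0.275 to 0.975 m from the base axis. Payload 8.4 kg.
Tool frame: the origin (TCP) lies between the finger pads; the fingertips stand 19 mm ahead of it and the grasp point (between the pads) is the TCP (bot.tips_ahead is the distance from the TCP to the fingertips, in m); z points along the fingers, x is the direction in which the jaws open and shut, and the axes are right-handed (so a half turn about z gives the same grasp; the last joint's range is limited). The gripper opens to 92 mm and grips with 3 to 60 N. Pads are 20 mm wide; open, the fingers measure 128 mm over their backs; the gripper's body (75 mm by 189 mm) begins 69 mm behind the grasp point.
Start: joints at [-1.231, 0.353, 1.633, -0, 1.155, -0.002], TCP at [0.209, -0.589, 0.234] pointing down, gripper open.
Joint ranges: [-2.63, 2.63], [-0.92, 2.1], [0.06, 2.66], [-1.3, 4.44], [0, 2.69], [-3.02, 3.02]. Speed limits (rad/s): [2.22, 2.22, 2.79, 3.14, 3.14, 3.14].

## Interface

Orientations are given as a unit quaternion [w, x, y, z].
In Python, from cell import bot gives the robot as it stands.
- The arm moves only by the tool move_arm, never from a script. Its argument "plan" is a list of rows, each an object with "fingers": the closure, from 0 (fully open) to 1 (shut); "translation": the shift along the tool's x, y, z in mm, a list of three; "turn": the turn, a rotation vector about the tool's x, y, z in degrees, a list of three. In form: [{"fingers": fingers, "translation": [tx, ty, tz], "turn": [wx, wy, wz]}, ...]. A call has 1 to 12 rows; each row shifts and turns the commanded pose from where the row before left it, along the tool's axes as they then stand; what a row does not reach is not made up. A row lasts 1/12 s, in which the tool goes at most 41.7 mm and 7.16 degrees, less where a joint would pass 70% of its speed; a pose out of reach is approached as far as the arm can. A call is refused whole if a number of a shift passes 41.7 or a number of a turn 7.16, either way. A call with a gripper value outside its range is refused whole. The fingers move at their own pace and stop on an object; the grip force is fixed at half the most. Time passes only in rows, so rows that do not move let the fingers close. It gives the time, the measured TCP pose, the force and the opening at its end, in the units of the state.
- bot.read_state(): the state, without advancing time (a new reading comes with each control period).
- bot.read_camera(name): name is "side" or "top" or "wrist"; returns (picture, depth): 384x512x3 uint8, red, green, blue; 384x512 float32, m along the optical axis (not along the pixel's ray), 0 where there is no reading.
- bot.get_calibration(name): a dict with "camera_matrix" (3x3 intrinsics, pixels), "k1" (the pictures are not rectified: a ray, as slopes to the right and down, at radius r is drawn at 1 + k1 r^2 times it, then the intrinsics apply), "eye" and "attitude" of the camera in the world; the wrist camera has in their place "hand_eye" (4x4, takes a point from camera to tool coordinates, whose origin is the TCP and whose axes are the tool frame's). Camera axes: x right, y up, looking along -z (the intrinsics and any distortion apply to the point x, -y, -z); pixel columns grow to the right and rows downward; lengths in m; the calibration is good to about 2 mm. A picture is of the moment at which its call begins: read the wrist's pose just before it. get_calibration takes no time and is no camera call.
- bot.job_done(): hands the job in, once; it reports no verdict.
The state is a dict: "clock": time; "joint_positions": joint angles; "qvel": joint speeds; "joint_efforts": joint torques, N m; "tcp_pos": TCP position; "orientation": TCP orientation; "contact_force": force on the tool from outside, world axes, zero at the start; "wrist_torque": the same for the moment, N m; "finger_gap": opening from 0.0 (shut) to 1.0 (fully open).
Only numpy, scipy, OpenCV 4.12 (cv2) and the standard library are available. Lean on these libraries where they do the work, as an engineer would, in place of code of your own. Each camera call takes 0.05 s, during which the arm holds its last target.

## Working session

There is one attempt and no reset: what is moved stays moved. The work goes in short steps, Python scripts to look and compute and a tool call to move; the robot and the scene stay as the last step left them, time stands still between calls to the robot, and variables do not carry over. Pictures are saved under pics/ and viewed, and the job is handed in when it is done.

Besides the shell and the picture viewer there is one more tool, called after "Request:" by a JSON object that holds its "api" and its "payload". move_arm: Moves the arm, as the interface text tells. Its arguments: {"type":"object","properties":{"plan":{"type":"array","items":{"type":"object","properties":{"fingers":{"type":"number"},"translation":{"type":"array","items":{"type":"number"}},"turn":{"type":"array","items":{"type":"number"}}}}}},"required":["plan"]}

```bash
mkdir -p pics; ls; python3 - <<'E'
from cell import bot
import cv2,numpy as np
print(bot.read_state())
for n in ("top","side"):
    p,d=bot.read_camera(n); np.savez(n+"0.npz",p=p,d=d)
    cv2.imwrite(f"pics/{n}0.png",p[:,:,::-1]); print(n,bot.get_calibration(n))
print(bot.get_calibration("wrist"),bot.tips_ahead)
E
```

```text
pics
{'clock': 0.0, 'joint_positions': array([-1.23140995e+00,  3.53632277e-01,  1.63412953e+00,  9.40160933e-06,
        1.15519139e+00, -2.38417039e-03]), 'qvel': array([-1.60530540e-03, -2.43995837e-03,  1.11364928e-03, -1.87566552e-03,
        9.15771943e-05, -5.21571003e-04]), 'joint_efforts': array([-2.73654448e-03, -5.93846905e+01, -3.34221804e+01,  6.95168925e-02,
        2.34410277e-02, -5.74785804e-05]), 'tcp_pos': array([ 0.20932918, -0.58840766,  0.23287556]), 'orientation': array([-3.97048216e-04,  8.17053108e-01, -5.76562014e-01, -5.52394287e-04]), 'contact_force': array([ 0.48387699, -0.03864725, -0.05390029]), 'wrist_torque': array([-0.01824895,  0.06110927,  0.03567319]), 'finger_gap': 1.001030375527962}
top {'camera_matrix': array([[391.01735959,   0.        , 260.09606453],
       [  0.        , 391.01735959, 194.61981147],
       [  0.        ,   0.        ,   1.        ]]), 'k1': -0.07450288128699452, 'eye': array([ 0.37221543, -0.00963859,  1.18401419]), 'attitude': array([ 0.71068356,  0.06094684, -0.05282968, -0.69887294])}
side {'camera_matrix': array([[361.0
[... 159 characters left out ...]
7845124904, 'eye': array([ 0.25729057, -0.57510389,  0.72318886]), 'attitude': array([ 0.90054693,  0.36365396, -0.08190708, -0.22374598])}
{'camera_matrix': array([[277.89016221,   0.        , 254.56739098],
       [  0.        , 277.89016221, 187.90144773],
       [  0.        ,   0.        ,   1.        ]]), 'k1': 0.004696221812449469, 'hand_eye': array([[ 9.99999670e-01, -3.68560338e-04,  7.24210786e-04,
         1.12228172e-03],
       [-1.50419962e-04, -9.59782646e-01, -2.80744099e-01,
        -7.97998347e-02],
       [ 7.98556085e-04,  2.80743898e-01, -9.59782385e-01,
        -1.52964706e-01],
       [ 0.00000000e+00,  0.00000000e+00,  0.00000000e+00,
         1.00000000e+00]])} 0.019
```

View pics/top0.png

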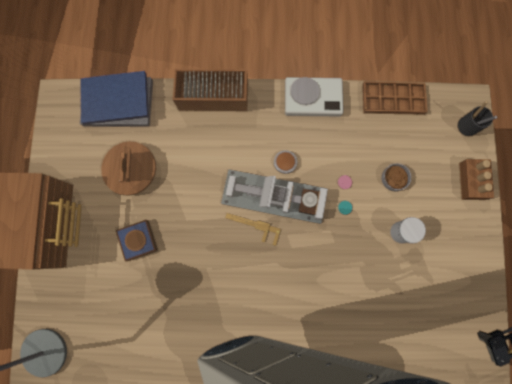

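View pics/side0.png

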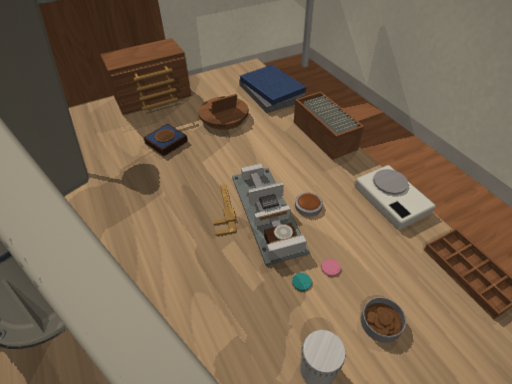

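The top view shows the vice at about (275,196), with the coin end at right (310,203) and the end stop at left (232,184). The magnifier is at (286,161), the caliper at (262,227). Next I measure with depth.

```bash
cat > h.py <<'E'
import numpy as np,cv2
from scipy.spatial.transform import Rotation as R
def rot(q): return R.from_quat([q[1],q[2],q[3],q[0]]).as_matrix()
def dist(c): return np.array([c['k1'],0,0,0,0.])
def rays(c,uv):
    # forward model: r*(1+k1 r^2) -> opencv distortion
    n=cv2.undistortPoints(np.asarray(uv,float).reshape(-1,1,2),c['camera_matrix'],dist(c)).reshape(-1,2)
    return np.c_[n[:,0],-n[:,1],-np.ones(len(n))]
def pose(c,st=None):
    if 'eye' in c: return rot(c['attitude']),np.array(c['eye'])
    T=c['hand_eye'];Rt=rot(st['orientation']);return Rt@T[:3,:3],np.array(st['tcp_pos'])+Rt@T[:3,3]
def cloud(c,d,st=None):
    v,u=np.indices(d.shape);Rw,e=pose(c,st)
    r=rays(c,np.c_[u.ravel(),v.ravel()])*d.ravel()[:,None]
    return (r@Rw.T+e).reshape(d.shape+(3,))
def plane(c,uv,z,st=None):
    Rw,e=pose(c,st);r=rays(c,uv)@Rw.T
    return e+r*((z-e[2])/r[:,2])[:,None]
E
python3 - <<'E'
from h import *
from cell import bot
for n,(u0,v0,u1,v1) in (("top",(205,140,345,250)),("side",(205,150,345,280))):
    f=np.load(n+"0.npz");c=bot.get_calibration(n);P=cloud(c,f['d'])
    im=cv2.resize(f['p'][v0:v1,u0:u1,::-1],None,fx=5,fy=5,interpolation=cv2.INTER_CUBIC) if n=="top" else cv2.resize(f['p'][v0:v1,u0:u1,::-1],None,fx=4.5,fy=4.5,interpolation=cv2.INTER_CUBIC)
    cv2.imwrite(f"pics/{n}c.png",im)
    z=P[v0:v1,u0:u1,2]
    print(n,np.percentile(z,[1,10,50,90,99]))
    zz=cv2.resize((np.clip(z/0.1,0,1)*255).astype(np.uint8),None,fx=4.5,fy=4.5,interpolation=cv2.INTER_NEAREST)
    cv2.imwrite(f"pics/{n}z.png",cv2.applyColorMap(zz,cv2.COLORMAP_JET))
    # whole vice mask by height
    m=np.zeros(z.shape,np.uint8);m[z>0.006]=255
    k,l,s,cc=cv2.connectedComponentsWithStats(m)
    for i in range(1,k):
        if s[i,4]>60:
            pts=P[v0:v1,u0:u1][l==i];r=cv2.minAreaRect((pts[:,:2]*1000).astype(np.float32));print(s[i],r,pts[:,2].max())
E
```

```text
top [-0.0045957  -0.00195798  0.00178518  0.03789895  0.08241294]
[ 69  10  25  24 437] ((542.2984008789062, -29.43726348876953), (69.8657455444336, 335.2604675292969), 71.58877563476562) 1.1840141907615809
[  16   29  106   55 3574] ((494.51470947265625, -23.86077880859375), (307.0574645996094, 245.73934936523438), 79.68688201904297) 1.1840141907615809
[ 46  80  30  17 152] ((461.3688659667969, -9.088932037353516), (88.8031234741211, 37.6063117980957), 64.0912857055664) 0.014337072564879705
side [-3.70587312e-03 -2.21398112e-03 -2.42333472e-05  4.01540408e-02
  8.13913848e-02]
[120   0  20   9 114] ((548.1854248046875, -241.38308715820312), (883.5365600585938, 57.625789642333984), 45.19062042236328) 0.7231888623144335
[  27   14   78  101 4098] ((478.06903076171875, -246.77484130859375), (773.6198120117188, 166.38804626464844), 68.22002410888672) 0.7231888623144335
[ 90  43  28  22 491] ((486.8658447265625, -320.347900390625), (682.209228515625, 70.79708862304688), 53.9008903503418) 0.7231888623144335
[ 19  54  12  18 119] ((471.0733337402344, 2.8042564392089844), (56.08576965332031, 25.29690933227539), 75.30353546142578) 0.0111604406634348
```

View pics/topc.png

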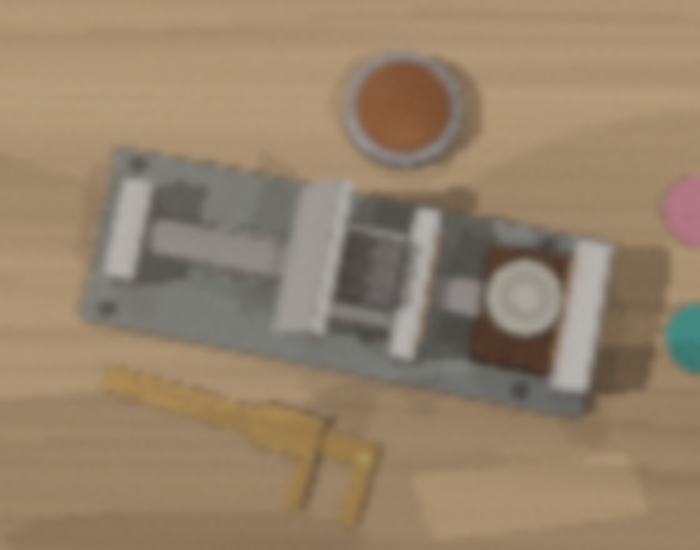

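View pics/sidec.png

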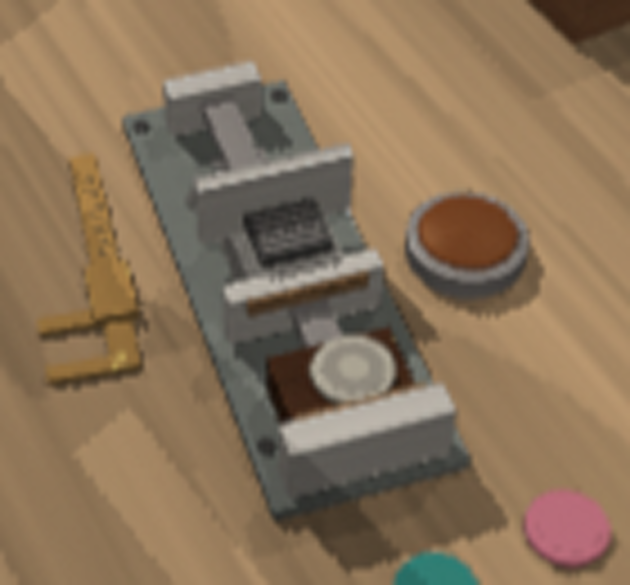

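View pics/topz.png

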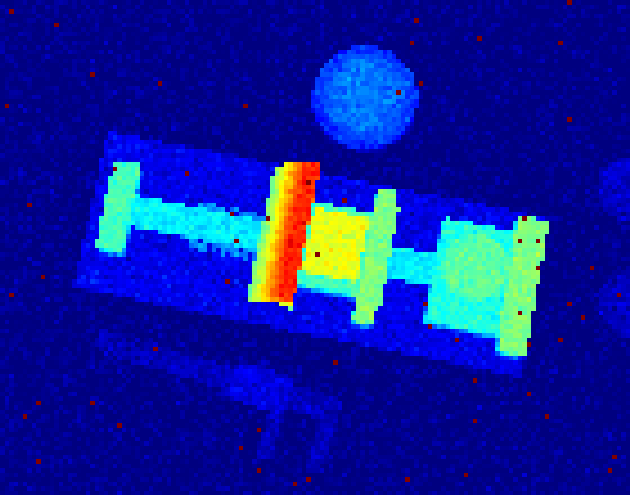

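The crop shows the jaw assembly clearly: heel at crop (315,255), release plate (375,265), jaw plate (415,285). The depth map agrees with the heights given. Now I fit numbers.

```bash
python3 - <<'E'
from h import *
from cell import bot
for n,(u0,v0,u1,v1) in (("top",(205,140,345,250)),("side",(205,150,345,280))):
    f=np.load(n+"0.npz");c=bot.get_calibration(n)
    d=f['d'].copy(); P=cloud(c,d)[v0:v1,u0:u1]; P[d[v0:v1,u0:u1]==0]=-1
    z=cv2.medianBlur(P[...,2].astype(np.float32),3)
    if n=="top":
        m=((z>0.006)).astype(np.uint8)
        k,l,s,cc=cv2.connectedComponentsWithStats(m,connectivity=4)
        i=1+np.argmax(s[1:,4]); ok=(l==i)
        B=P[ok&(P[...,2]>0)&(P[...,2]<.1)][:,:2]*1000
        r=cv2.minAreaRect(B.astype(np.float32)); print("base",r)
        bx=cv2.boxPoints(r); e=[bx[1]-bx[0],bx[2]-bx[1]]; a=max(e,key=np.linalg.norm); a=a/np.linalg.norm(a)
        if a[1]<0:a=-a
        C=np.array(r[0])
        print('yaxis',a,'yaw from +y deg',np.degrees(np.arctan2(-a[0],a[1])),'C',C)
        ax=np.array([a[1],-a[0]])
        # origin: base centre (y -155..155)
        np.savez('v.npz',C=C,a=a,ax=ax)
    Q=(P[...,:2].reshape(-1,2)*1000-C); q=np.c_[Q@ax,Q@a,P[...,2].ravel()*1000]
    q=q[(abs(q[:,0])<57)&(abs(q[:,1])<158)]
    for y in range(-156,156,4):
        w=q[(abs(q[:,1]-y)<2)&(q[:,2]>14)]
        if len(w)>3: print(y,len(w),'z med %.0f max %.0f  x %.0f..%.0f'%(np.median(w[:,2]),np.percentile(w[:,2],95),*np.percentile(w[:,0],[3,97])))
    for nm,lo,hi in (("heel",72,90),("rel",58,66)):
        w=q[(q[:,2]>lo)&(q[:,2]<hi)&(abs(q[:,1])<90)]; print(n,nm,len(w),np.percentile(w[:,0],[2,50,98]),np.percentile(w[:,1],[2,50,98]),np.median(w[:,2]))
E
```

```text
base ((560.685791015625, -35.98631286621094), (307.22186279296875, 110.67211151123047), 79.4619140625)
yaxis [0.182889   0.98313355] yaw from +y deg -10.538081 C [560.68579102 -35.98631287]
-148 29 z med 50 max 53  x -42..41
-144 44 z med 50 max 54  x -45..42
-140 45 z med 50 max 53  x -45..42
-136 41 z med 50 max 53  x -45..40
-132 44 z med 50 max 54  x -43..37
-128 43 z med 43 max 52  x -35..42
-124 33 z med 42 max 49  x -35..31
-120 35 z med 42 max 49  x -33..33
-116 34 z med 44 max 48  x -34..33
-112 36 z med 45 max 50  x -35..42
-108 33 z med 46 max 49  x -34..35
-104 37 z med 43 max 48  x -35..33
-100 33 z med 44 max 49  x -32..32
-96 35 z med 43 max 50  x -34..42
-92 36 z med 43 max 49  x -34..33
-88 32 z med 41 max 46  x -34..30
-84 36 z med 40 max 44  x -35..32
-80 20 z med 36 max 39  x -40..28
-76 10 z med 35 max 38  x -9..9
-72 11 z med 36 max 40  x -21..9
-68 10 z med 36 max 40  x -9..15
-64 13 z med 36 max 38  x -39..10
-60 10 z med 36 max 40  x -8..9
-56 10 z med 35 max 38  x -10..8
-52 15 z med 40 max 50  x -35..26
-48 36 z med 49 max 52  x -43..35
-44 46 z med 50 max 
[... 3480 characters left out ...]
 10 z med 36 max 37  x -8..13
84 8 z med 36 max 37  x -9..6
88 6 z med 35 max 37  x -9..8
92 9 z med 35 max 35  x -7..9
96 10 z med 34 max 37  x -9..10
100 9 z med 36 max 37  x -8..8
104 8 z med 35 max 37  x -9..10
108 7 z med 35 max 37  x -8..8
112 8 z med 36 max 37  x -7..9
116 7 z med 34 max 36  x -9..2
120 56 z med 32 max 44  x -28..28
124 88 z med 36 max 43  x -30..28
128 21 z med 43 max 43  x -29..28
132 26 z med 43 max 44  x -27..26
136 25 z med 43 max 44  x -29..28
side heel 214 [-43.52040625  -1.33240928  43.35136717] [ 3.20964444  6.42695844 14.24691559] 81.5025787490602
side rel 235 [-42.69024675  -0.36997865  38.80388403] [-32.94144707  -9.10903385   6.62189827] 59.91599179567197
```

Request:
{"api": "move_arm", "payload": {"plan": [{"fingers":1,"translation":[0,0,0],"turn":[0,0,-6.6]},{"fingers":1,"translation":[0,0,0],"turn":[0,0,-6.6]},{"fingers":1,"translation":[0,0,0],"turn":[0,0,-6.6]},{"fingers":1,"translation":[0,0,0],"turn":[0,0,-6.6]},{"fingers":1,"translation":[0,0,0],"turn":[0,0,-6.6]},{"fingers":1,"translation":[0,0,0],"turn":[0,0,-6.6]},{"fingers":1,"translation":[0,0,0],"turn":[0,0,-6.6]},{"fingers":1,"translation":[0,0,0],"turn":[0,0,-6.6]},{"fingers":1,"translation":[0,0,0],"turn":[0,0,-6.6]},{"fingers":1,"translation":[0,0,0],"turn":[0,0,0]}]}}

```text
clock: 0.93
tcp_pos: [0.2094, -0.5886, 0.2331]
orientation: [-0.0, 0.996, -0.093, -0.0]
contact_force: [0.0, -0.3, -0.5]
finger_gap: 0.298
```

```bash
cat > to.py <<'E'
from h import *
from cell import bot
v=np.load('v.npz');C,a,ax=v['C'],v['a'],v['ax']
def rep(tx,ty,tz):
    s=bot.read_state();Rt=rot(s['orientation'])
    p=np.array(s['tcp_pos'])*1000; tip=p+Rt@[0,0,19]
    q=tip[:2]-C
    g=np.r_[C+ax*tx+a*ty,tz]
    print('t',s['clock'],'tcp',p.round(1),'tip vice',(q@ax).round(1),(q@a).round(1),tip[2].round(1),'F',np.round(s['contact_force'],1),'gap',round(s['finger_gap'],3))
    print('toolx vs vice x deg',np.degrees(np.arctan2(Rt[:2,0]@a,Rt[:2,0]@ax)).round(2),'z tilt',Rt[:,2].round(4))
    print('need tool mm',(Rt.T@(g-tip)).round(1))
    return s
E
python3 -c "
from to import *
rep(0,-10,100)"
```

```text
t 0.9333 tcp [ 209.4 -588.6  233.1] tip vice -244.3 -607.5 214.1 F [ 0.  -0.3 -0.5] gap 0.298
toolx vs vice x deg -0.18 z tilt [-3.e-04  8.e-04 -1.e+00]
need tool mm [ 242.5 -598.2  114.5]
```

Request:
{"api": "move_arm", "payload": {"plan": [{"fingers":1,"translation":[8,-20,0],"turn":[0,0,0]},{"fingers":1,"translation":[15,-37,0],"turn":[0,0,0]},{"fingers":1,"translation":[15,-37,0],"turn":[0,0,0]},{"fingers":1,"translation":[15,-37,0],"turn":[0,0,0]},{"fingers":1,"translation":[15,-37,0],"turn":[0,0,0]},{"fingers":1,"translation":[15,-37,0],"turn":[0,0,0]},{"fingers":1,"translation":[15,-37,0],"turn":[0,0,0]},{"fingers":1,"translation":[15,-37,0],"turn":[0,0,0]},{"fingers":1,"translation":[15,-37,0],"turn":[0,0,0]},{"fingers":1,"translation":[15,-37,0],"turn":[0,0,0]},{"fingers":1,"translation":[15,-37,0],"turn":[0,0,0]},{"fingers":1,"translation":[15,-37,0],"turn":[0,0,0]}]}}

```text
clock: 1.93
tcp_pos: [0.4615, -0.2009, 0.2337]
orientation: [0.0, 0.995, -0.098, 0.0]
contact_force: [0.8, -0.7, -0.2]
finger_gap: 0.003
```

Request:
{"api": "move_arm", "payload": {"plan": [{"fingers":1,"translation":[15,-37,0],"turn":[0,0,0]},{"fingers":1,"translation":[15,-37,0],"turn":[0,0,0]},{"fingers":1,"translation":[15,-37,0],"turn":[0,0,0]},{"fingers":1,"translation":[15,-30,20],"turn":[0,0,0]},{"fingers":1,"translation":[8,-15,20],"turn":[0,0,0]},{"fingers":1,"translation":[0,0,0],"turn":[0,0,0]},{"fingers":1,"translation":[0,0,0],"turn":[0,0,0]}]}}

```text
clock: 2.52
tcp_pos: [0.5566, -0.062, 0.1925]
orientation: [0.0, 0.995, -0.096, -0.002]
contact_force: [-0.7, -0.2, 0.0]
finger_gap: 0.007
```

```bash
python3 - <<'E'
from to import *
s=rep(0,-8,100)
p,d=bot.read_camera("wrist");c=bot.get_calibration("wrist");np.savez("w1.npz",p=p,d=d)
cv2.imwrite("pics/w1.png",p[:,:,::-1])
P=cloud(c,d,s)*1000;P[d==0]=-1000
Q=P[...,:2]-C;X=Q@ax;Y=Q@a;Z=P[...,2]
for nm,m in (("plate",(Z>57)&(Z<67)&(abs(X)<25)&(abs(Y)<60)),("heelface",(Z>66)&(Z<80)&(abs(X)<44)&(abs(Y)<20)),("heeltop",(Z>81)&(Z<88)&(abs(Y)<40)&(abs(X)<60)),("stop",(Z>41)&(Z<48)&(Y>100)&(Y<150)),("bar",(Z>32)&(Z<40)&(abs(X)<20)&(Y>50)&(Y<110))):
    if m.sum(): print(nm,m.sum(),'x',np.percentile(X[m],[2,50,98]).round(1),'y',np.percentile(Y[m],[2,50,98]).round(1),'z',np.percentile(Z[m],[5,50,95]).round(1))
E
```

```text
t 2.5167 tcp [556.6 -62.  192.5] tip vice 0.7 -26.3 173.5 F [-0.7 -0.2  0. ] gap 0.007
toolx vs vice x deg -0.52 z tilt [-3.1e-03  1.0e-04 -1.0e+00]
need tool mm [ -0.7 -18.3  73.5]
plate 1548 x [-20.    1.8  22.7] y [-32.7 -12.   28.8] z [59.6 61.9 64.8]
heelface 379 x [-40.7   0.1  41.9] y [16.3 18.3 19.9] z [74.1 77.1 79.7]
heeltop 1247 x [-40.5   3.   45.4] y [ 4.8 10.8 16.3] z [81.8 85.6 87.3]
stop 1343 x [-25.9   2.   30.7] y [121.3 129.6 138.4] z [43.8 45.7 47.1]
bar 1204 x [-7.3  2.4 11.8] y [ 51.1  81.7 109. ] z [36.6 37.8 39. ]
```

View pics/w1.png

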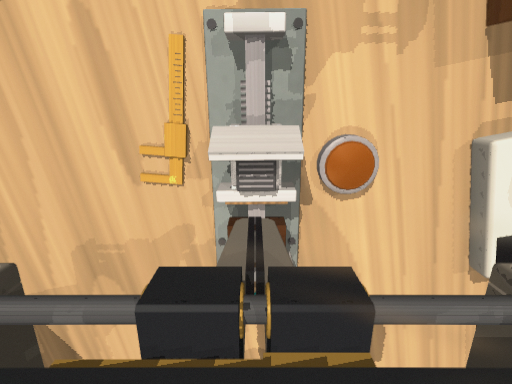

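The wrist view shows the plate at (256,175) in front of the heel at (255,140). All of its heights match, and x is about 1.5 to 2 mm off from the top view. Descending to just above the plate at vice (1.5, -8).

Request:
{"api": "move_arm", "payload": {"plan": [{"fingers":1,"translation":[1,-18,10],"turn":[0,0,0]},{"fingers":1,"translation":[0,0,20],"turn":[0,0,0]},{"fingers":1,"translation":[0,0,20],"turn":[0,0,0]},{"fingers":1,"translation":[0,0,20],"turn":[0,0,0]},{"fingers":1,"translation":[0,0,15],"turn":[0,0,0]},{"fingers":1,"translation":[0,0,12],"turn":[0,0,0]},{"fingers":1,"translation":[0,0,6],"turn":[0,0,0]},{"fingers":1,"translation":[0,0,0],"turn":[0,0,0]},{"fingers":1,"translation":[0,0,0],"turn":[0,0,0]}]}}

```text
clock: 3.32
tcp_pos: [0.5621, -0.0457, 0.0913]
orientation: [0.0, 0.995, -0.097, 0.0]
contact_force: [-0.3, -0.2, 0.7]
finger_gap: 0.003
```

```bash
python3 - <<'E'
from to import *
s=rep(1.5,-8,55)
p,d=bot.read_camera("side");cv2.imwrite("pics/s2.png",cv2.resize(p[150:280,205:345,::-1],None,fx=4.5,fy=4.5))
E
```

```text
t 3.3167 tcp [562.1 -45.7  91.3] tip vice 3.2 -9.3 72.3 F [-0.3 -0.2  0.7] gap 0.003
toolx vs vice x deg -0.54 z tilt [ 6.e-04 -1.e-04 -1.e+00]
need tool mm [-1.7 -1.3 17.3]
```

View pics/s2.png

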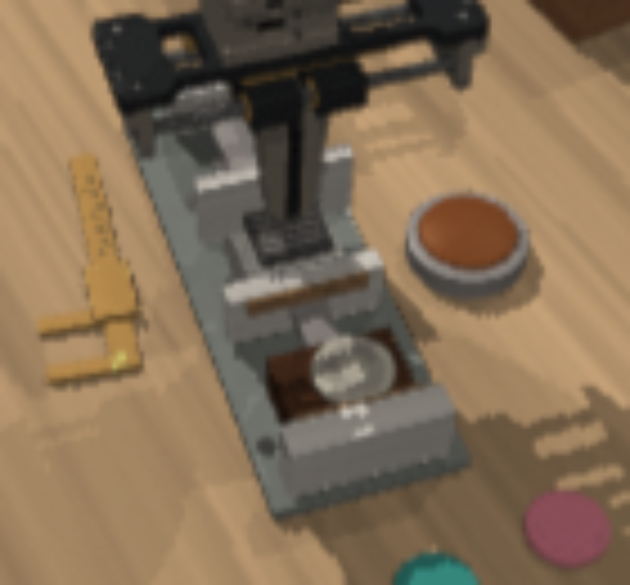

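The fingertips are over the plate at (292,220), clear of the heel. I'll press in small steps and watch the force.

Request:
{"api": "move_arm", "payload": {"plan": [{"fingers":1,"translation":[-1.5,0,5],"turn":[0,0,0]},{"fingers":1,"translation":[0,0,4],"turn":[0,0,0]},{"fingers":1,"translation":[0,0,1],"turn":[0,0,0]},{"fingers":1,"translation":[0,0,0],"turn":[0,0,0]},{"fingers":1,"translation":[0,0,0],"turn":[0,0,0]}]}}

```text
clock: 3.78
tcp_pos: [0.5604, -0.0448, 0.0806]
orientation: [-0.0, 0.995, -0.096, -0.0]
contact_force: [0.5, -0.3, 0.7]
finger_gap: 0.002
```

Request:
{"api": "move_arm", "payload": {"plan": [{"fingers":1,"translation":[0,0,2],"turn":[0,0,0]},{"fingers":1,"translation":[0,0,2],"turn":[0,0,0]},{"fingers":1,"translation":[0,0,1],"turn":[0,0,0]},{"fingers":1,"translation":[0,0,0],"turn":[0,0,0]},{"fingers":1,"translation":[0,0,0],"turn":[0,0,0]}]}}

```text
clock: 4.2
tcp_pos: [0.5607, -0.0449, 0.0758]
orientation: [-0.0, 0.995, -0.096, 0.0]
contact_force: [0.9, 0.8, 3.6]
finger_gap: 0.006
```

```bash
python3 -c "
from to import *
rep(1.5,-8,55)"
```

```text
t 4.2 tcp [560.7 -44.9  75.8] tip vice 1.7 -8.7 56.8 F [0.9 0.8 3.6] gap 0.006
toolx vs vice x deg -0.48 z tilt [ 6.e-04  0.e+00 -1.e+00]
need tool mm [-0.2 -0.7  1.8]
```

Request:
{"api": "move_arm", "payload": {"plan": [{"fingers":1,"translation":[0,0,1.5],"turn":[0,0,0]},{"fingers":1,"translation":[0,0,1],"turn":[0,0,0]},{"fingers":1,"translation":[0,0,0],"turn":[0,0,0]},{"fingers":1,"translation":[0,0,0],"turn":[0,0,0]},{"fingers":1,"translation":[0,0,0],"turn":[0,0,0]}]}}

```text
clock: 4.62
tcp_pos: [0.5607, -0.0449, 0.0732]
orientation: [-0.0, 0.995, -0.096, 0.0]
contact_force: [0.5, 1.2, 4.6]
finger_gap: 0.004
```

```bash
python3 -c "
from to import *
rep(1.5,-8,54)"
```

```text
t 4.6167 tcp [560.7 -44.9  73.2] tip vice 1.7 -8.7 54.2 F [0.5 1.2 4.6] gap 0.004
toolx vs vice x deg -0.48 z tilt [ 6.e-04 -0.e+00 -1.e+00]
need tool mm [-0.2 -0.7  0.2]
```

Request:
{"api": "move_arm", "payload": {"plan": [{"fingers":1,"translation":[0,0,0.6],"turn":[0,0,0]},{"fingers":1,"translation":[0,-1,0],"turn":[0,0,0]},{"fingers":1,"translation":[0,-1,0],"turn":[0,0,0]},{"fingers":1,"translation":[0,-2,0],"turn":[0,0,0]},{"fingers":1,"translation":[0,-2,0],"turn":[0,0,0]},{"fingers":1,"translation":[0,-2,0],"turn":[0,0,0]},{"fingers":1,"translation":[0,-2,0],"turn":[0,0,0]},{"fingers":1,"translation":[0,0,0],"turn":[0,0,0]}]}}

```text
clock: 5.28
tcp_pos: [0.5625, -0.0351, 0.0726]
orientation: [0.0, 0.995, -0.096, 0.0]
contact_force: [0.2, 0.4, 4.9]
finger_gap: 0.007
```

```bash
python3 - <<'E'
from to import *
s=rep(1.5,80,54)
p,d=bot.read_camera("side");cv2.imwrite("pics/s3.png",cv2.resize(p[150:280,205:345,::-1],None,fx=4.5,fy=4.5))
E
```

```text
t 5.2833 tcp [562.5 -35.1  72.6] tip vice 1.7 1.2 53.6 F [0.2 0.4 4.9] gap 0.007
toolx vs vice x deg -0.47 z tilt [ 4.e-04 -4.e-04 -1.e+00]
need tool mm [ -0.8 -78.8  -0.4]
```

View pics/s3.png

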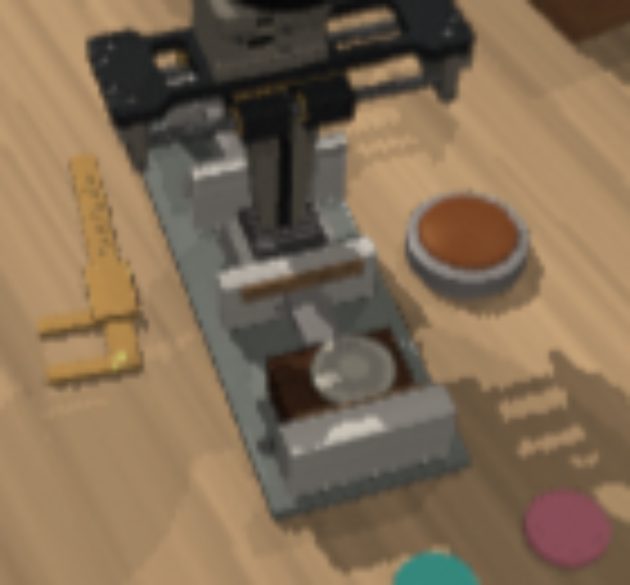

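The jaw is moving: its plate edge went from (380,262) to (370,250), the release is down and the coin hasn't moved. Continuing.

Request:
{"api": "move_arm", "payload": {"plan": [{"fingers":1,"translation":[0,-2,0],"turn":[0,0,0]},{"fingers":1,"translation":[0,-3,0],"turn":[0,0,0]},{"fingers":1,"translation":[0,-3,0],"turn":[0,0,0]},{"fingers":1,"translation":[0,-3,0],"turn":[0,0,0]},{"fingers":1,"translation":[0,-3,0],"turn":[0,0,0]},{"fingers":1,"translation":[0,-3,0],"turn":[0,0,0]},{"fingers":1,"translation":[0,-3,0],"turn":[0,0,0]},{"fingers":1,"translation":[0,-3,0],"turn":[0,0,0]},{"fingers":1,"translation":[0,-3,0],"turn":[0,0,0]},{"fingers":1,"translation":[0,-3,0],"turn":[0,0,0]},{"fingers":1,"translation":[0,-3,0],"turn":[0,0,0]},{"fingers":1,"translation":[0,-3,0],"turn":[0,0,0]}]}}

```text
clock: 6.33
tcp_pos: [0.5689, -0.001, 0.0725]
orientation: [0.0, 0.995, -0.096, -0.0]
contact_force: [-0.2, -2.4, 4.9]
finger_gap: 0.003
```

```bash
python3 -c "
from to import *
rep(1.5,80,54)"
```

```text
t 6.3333 tcp [568.9  -1.   72.5] tip vice 1.6 35.9 53.5 F [-0.2 -2.4  4.9] gap 0.003
toolx vs vice x deg -0.47 z tilt [-3.e-04 -6.e-04 -1.e+00]
need tool mm [ -0.5 -44.1  -0.5]
```

Request:
{"api": "move_arm", "payload": {"plan": [{"fingers":1,"translation":[0,-3,0],"turn":[0,0,0]},{"fingers":1,"translation":[0,-3,0],"turn":[0,0,0]},{"fingers":1,"translation":[0,-3,0],"turn":[0,0,0]},{"fingers":1,"translation":[0,-3,0],"turn":[0,0,0]},{"fingers":1,"translation":[0,-3,0],"turn":[0,0,0]},{"fingers":1,"translation":[0,-3,0],"turn":[0,0,0]},{"fingers":1,"translation":[0,-3,0],"turn":[0,0,0]},{"fingers":1,"translation":[0,-3,0],"turn":[0,0,0]},{"fingers":1,"translation":[0,-3,0],"turn":[0,0,0]},{"fingers":1,"translation":[0,-3,0],"turn":[0,0,0]},{"fingers":1,"translation":[0,-3,0],"turn":[0,0,0]},{"fingers":1,"translation":[0,-2,0],"turn":[0,0,0]}]}}

```text
clock: 7.33
tcp_pos: [0.5753, 0.0335, 0.0724]
orientation: [0.0, 0.995, -0.096, -0.0]
contact_force: [-1.2, -2.1, 5.6]
finger_gap: 0.006
```

Request:
{"api": "move_arm", "payload": {"plan": [{"fingers":1,"translation":[0,-1,0],"turn":[0,0,0]},{"fingers":1,"translation":[0,-1,0],"turn":[0,0,0]},{"fingers":1,"translation":[0,-1,0],"turn":[0,0,0]},{"fingers":1,"translation":[0,-1,0],"turn":[0,0,0]},{"fingers":1,"translation":[0,-1,0],"turn":[0,0,0]}]}}

```text
clock: 7.75
tcp_pos: [0.5762, 0.0382, 0.0724]
orientation: [0.0, 0.995, -0.096, -0.0]
contact_force: [-1.1, -1.7, 6.0]
finger_gap: 0.004
```

```bash
python3 -c "
from to import *
rep(1.5,80,54)"
```

```text
t 7.75 tcp [576.2  38.2  72.4] tip vice 1.6 75.7 53.4 F [-1.1 -1.7  6. ] gap 0.004
toolx vs vice x deg -0.47 z tilt [-1.e-03 -6.e-04 -1.e+00]
need tool mm [-0.2 -4.3 -0.6]
```

Request:
{"api": "move_arm", "payload": {"plan": [{"fingers":1,"translation":[0,-1,0],"turn":[0,0,0]},{"fingers":1,"translation":[0,-1,0],"turn":[0,0,0]},{"fingers":1,"translation":[0,-1,0],"turn":[0,0,0]},{"fingers":1,"translation":[0,-0.5,0],"turn":[0,0,0]}]}}

```text
clock: 8.08
tcp_pos: [0.5768, 0.0414, 0.0724]
orientation: [0.001, 0.995, -0.096, -0.0]
contact_force: [-1.3, -2.8, 5.2]
finger_gap: 0.003
```

Request:
{"api": "move_arm", "payload": {"plan": [{"fingers":1,"translation":[0,-0.7,0],"turn":[0,0,0]},{"fingers":1,"translation":[0,-0.7,0],"turn":[0,0,0]}]}}

```text
clock: 8.25
tcp_pos: [0.5771, 0.0427, 0.0724]
orientation: [0.001, 0.995, -0.096, -0.0]
contact_force: [-1.1, -3.9, 5.5]
finger_gap: 0.008
```

Request:
{"api": "move_arm", "payload": {"plan": [{"fingers":1,"translation":[0,-0.7,0],"turn":[0,0,0]},{"fingers":1,"translation":[0,0,0],"turn":[0,0,0]}]}}

```text
clock: 8.42
tcp_pos: [0.5773, 0.0435, 0.0724]
orientation: [0.001, 0.995, -0.096, -0.0]
contact_force: [-0.1, -3.1, 5.6]
finger_gap: 0.003
```

```bash
python3 -c "
from to import *
rep(1.5,80,54)"
```

```text
t 8.4167 tcp [577.3  43.5  72.4] tip vice 1.8 81.2 53.4 F [-0.1 -3.1  5.6] gap 0.003
toolx vs vice x deg -0.46 z tilt [-9.e-04 -1.e-03 -1.e+00]
need tool mm [-0.3  1.2 -0.6]
```

Not clearly against the stop yet. I'll go on in 0.7 mm steps.

Request:
{"api": "move_arm", "payload": {"plan": [{"fingers":1,"translation":[0,-0.7,0],"turn":[0,0,0]},{"fingers":1,"translation":[0,-0.7,0],"turn":[0,0,0]},{"fingers":1,"translation":[0,0,0],"turn":[0,0,0]}]}}

```text
clock: 8.67
tcp_pos: [0.5774, 0.044, 0.0724]
orientation: [0.001, 0.995, -0.096, -0.001]
contact_force: [-1.1, -8.4, 7.1]
finger_gap: 0.005
```

Request:
{"api": "move_arm", "payload": {"plan": [{"fingers":1,"translation":[0,-0.7,0],"turn":[0,0,0]},{"fingers":1,"translation":[0,-0.7,0],"turn":[0,0,0]},{"fingers":1,"translation":[0,0,0],"turn":[0,0,0]}]}}

```text
clock: 8.92
tcp_pos: [0.5775, 0.0442, 0.0724]
orientation: [0.002, 0.995, -0.095, -0.001]
contact_force: [-1.5, -16.0, 7.9]
finger_gap: 0.001
```

```bash
python3 - <<'E'
from to import *
s=rep(1.5,80,54)
p,d=bot.read_camera("side");cv2.imwrite("pics/s4.png",cv2.resize(p[150:280,205:345,::-1],None,fx=4.5,fy=4.5))
c=bot.get_calibration("side");P=cloud(c,d)*1000;Q=P[...,:2]-C;X=Q@ax;Y=Q@a;Z=P[...,2]
m=(Z>25)&(Z<46)&(abs(X)<44)&(abs(X)>15)&(Y>10)&(Y<60);print('jaw front y',m.sum(),np.percentile(Y[m],[5,25,50]).round(1))
E
```

```text
t 8.9167 tcp [577.5  44.2  72.4] tip vice 1.8 81.8 53.4 F [ -1.5 -16.    7.9] gap 0.001
toolx vs vice x deg -0.4 z tilt [-0.0018 -0.004  -1.    ]
need tool mm [-0.3  1.8 -0.6]
jaw front y 120 [35.  36.5 37.6]
```

View pics/s4.png

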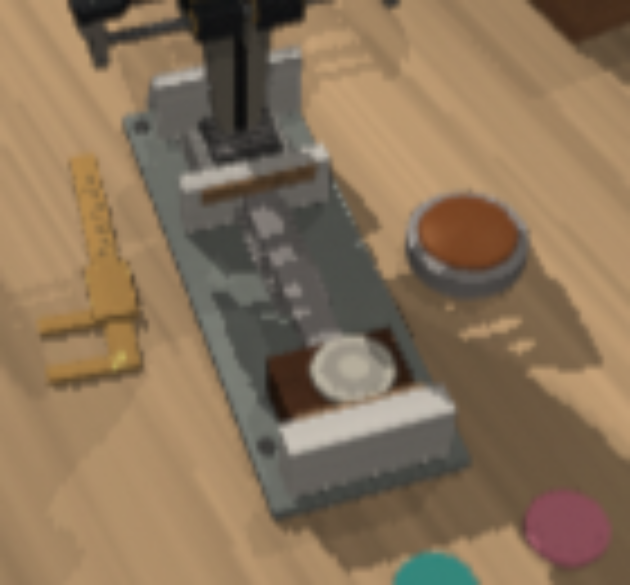

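The force rises to 16 N with no more travel, and the jaw front reads 35 mm, which is 0.110. So the jaw is home. I'll ease the side load a little, keeping some contact, then lift straight up.

Request:
{"api": "move_arm", "payload": {"plan": [{"fingers":1,"translation":[0,1,0],"turn":[0,0,0]},{"fingers":1,"translation":[0,0,-2],"turn":[0,0,0]},{"fingers":1,"translation":[0,0,-3],"turn":[0,0,0]},{"fingers":1,"translation":[0,0,-4],"turn":[0,0,0]},{"fingers":1,"translation":[0,0,-4],"turn":[0,0,0]},{"fingers":1,"translation":[0,3,-6],"turn":[0,0,0]},{"fingers":1,"translation":[0,3,-15],"turn":[0,0,0]},{"fingers":1,"translation":[0,0,-30],"turn":[0,0,0]},{"fingers":1,"translation":[0,0,-30],"turn":[0,0,0]},{"fingers":1,"translation":[0,0,-30],"turn":[0,0,0]},{"fingers":1,"translation":[0,20,-20],"turn":[0,0,0]},{"fingers":1,"translation":[0,30,0],"turn":[0,0,0]}]}}

```text
clock: 9.97
tcp_pos: [0.5699, -0.0081, 0.2211]
orientation: [-0.001, 0.995, -0.095, 0.003]
contact_force: [1.0, -0.4, -0.0]
finger_gap: 0.002
```

Request:
{"api": "move_arm", "payload": {"plan": [{"fingers":1,"translation":[0,35,0],"turn":[0,0,0]},{"fingers":1,"translation":[0,35,0],"turn":[0,0,0]},{"fingers":1,"translation":[0,20,0],"turn":[0,0,0]},{"fingers":1,"translation":[0,0,0],"turn":[0,0,0]},{"fingers":1,"translation":[0,0,0],"turn":[0,0,0]}]}}

```text
clock: 10.38
tcp_pos: [0.5497, -0.0981, 0.2164]
orientation: [-0.0, 0.995, -0.097, -0.0]
contact_force: [0.2, 0.5, -0.5]
finger_gap: 0.005
```

```bash
python3 - <<'E'
from to import *
s=rep(1.5,80,54)
p,d=bot.read_camera("wrist");cv2.imwrite("pics/w5.png",p[:,:,::-1])
c=bot.get_calibration("wrist");P=cloud(c,d,s)*1000;P[d==0]=-1000;Q=P[...,:2]-C;X=Q@ax;Y=Q@a;Z=P[...,2]
for nm,m in (("plate",(Z>50)&(Z<67)&(abs(X-2)<18)&(Y>55)&(Y<86)),("heeltop",(Z>81)&(Z<88)&(Y>60)&(abs(X)<60)),("stop",(Z>41)&(Z<48)&(Y>115)&(Y<150))):
    if m.sum(): print(nm,m.sum(),'y',np.percentile(Y[m],[2,50,98]).round(1),'z',np.percentile(Z[m],[5,50,95]).round(1))
n="side";p,d=bot.read_camera(n);cv2.imwrite("pics/s5.png",cv2.resize(p[150:280,205:345,::-1],None,fx=4.5,fy=4.5))
c=bot.get_calibration(n);P=cloud(c,d)*1000;P[d==0]=-1000;Q=P[...,:2]-C;X=Q@ax;Y=Q@a;Z=P[...,2]
m=(Z>25)&(Z<46)&(abs(X)<44)&(abs(X)>15)&(Y>10)&(Y<60);print('jaw front y',m.sum(),np.percentile(Y[m],[5,25,50]).round(1))
m=(Z>48)&(Z<67)&(abs(X)<18)&(Y>55)&(Y<82);print('side plate z',m.sum(),np.percentile(Z[m],[10,50,90]).round(1))
E
```

```text
t 10.3833 tcp [549.7 -98.1 216.4] tip vice 0.6 -63.1 197.4 F [ 0.2  0.5 -0.5] gap 0.005
toolx vs vice x deg -0.61 z tilt [-5.e-04  5.e-04 -1.e+00]
need tool mm [  -0.5 -143.   143.4]
plate 1225 y [55.4 70.7 85.4] z [62.7 64.  65.4]
heeltop 1468 y [ 91.   95.8 102.6] z [82.1 85.8 87.4]
jaw front y 112 [35.  36.5 37.4]
side plate z 108 [59.3 61.2 62.8]
```

View pics/s5.png

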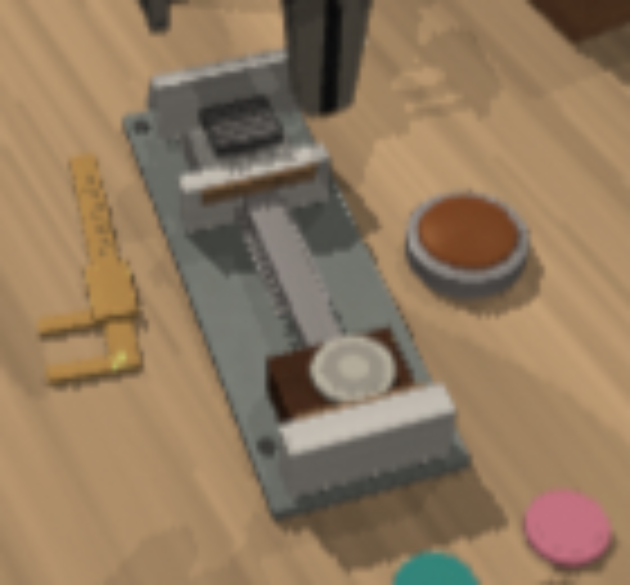

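View pics/w5.png

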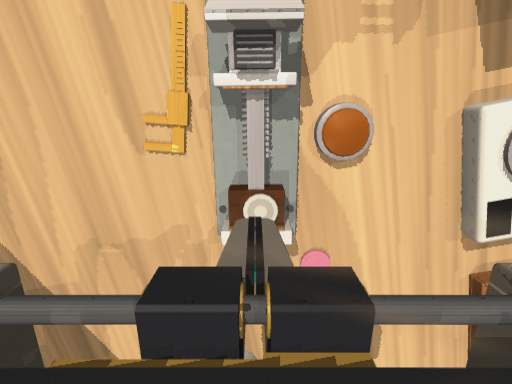

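The side view shows the jaw at the far end (255,175), the plate up at (240,125), and the coin, caliper and magnifier where they were. Handing in.

```bash
python3 -c "
from cell import bot
print(bot.job_done())"
```

```text
the job is handed in; nothing more can be done
None
```

The coin vice is fully open. I pressed the release plate about 8 mm with the closed fingertips and kept it down while pushing the heel back about 85 mm to the end stop. Then I lifted the hand straight up and away, and handed the job in at about 10.5 s; no verdict is reported.

- **Jaw home:** at the stop the push force rose from about 3 N to 16 N with almost no more travel. The jaw front measured 35 mm in the vice frame, which matches the fully open value of 0.110. It read the same after I let go.
- **Release up:** the plate top measured about 61 mm from the side camera and 64 mm from the wrist camera, against 62 mm when fully up. The two disagree by about 3 mm, within sensor and calibration error, and both mean it has sprung up.
- **Everything else:** the coin, caliper and magnifier look unmoved in the last pictures, though I did not measure them. I did not look again at the canister, tin, medal case and turntable; my path passed well above or clear of them. The hand was clear, with about zero contact force.

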